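# Snap the hold-down plate into the paint case

### The arm

A 7-joint arm with a two-finger parallel gripper is mounted at the origin on the work surface. World frame = base frame: x ahead of the robot, y to its left, z up, the work surface at z = 0. Lengths are in m, angles in degrees, forces in N, time in s.
With the tool pointing down it reaches from about 0.35 to 0.775 m from the base axis. Payload 3.1 kg.
Tool frame: the origin (TCP) lies at the very end of the fingers, on their centre line; the grasp point (between the pads) lies 19 mm behind it; z points along the fingers, y is the line along which they close (so a half turn about z gives the same grasp; the last joint's range is limited). The gripper opens to 85 mm and grips with 20 to 120 N. Pads are 22 mm wide; open, the fingers measure 114 mm over their backs; the gripper's body (76 mm by 85 mm) begins 54 mm behind the grasp point. The pads swing forward as they close: fully open they stand 13 mm farther back than shut.
Start: joints at [65.105, 17.813, 0.802, 86.603, -0.252, 75.585, -1.558], TCP at [0.211, -0.508, 0.231] pointing down, gripper open.
Joint ranges: [-154.91, 154.91], [-16.99, 109.72], [-72.82, 74.43], [7.12, 147.25], [-82.49, 262.49], [11.32, 116.49], [-174.64, 174.64]. Speed limits (degrees/s): [159.86, 159.86, 180, 180, 180, 180, 180].

### API

Orientations are given as a 3x3 rotation matrix whose columns are the frame's x, y, z axes.
In Python, from workcell import robot, get_image, camera_model gives the robot as it stands. Calls block until the motion is done:
- robot.move_to(position, orientation): joint-space move of the TCP to a pose.
- robot.move_l(position, max_speed=0.15, rot=None, threshold=None): straight line of the TCP; rot=None keeps the orientation; max_speed is the mean speed in m/s. With threshold (N) it stops when the force on the tool has changed by that much, and returns True; else False.
- robot.set_joints(angles): joint-space move.
- robot.release() and robot.clamp(grasp_force=None): open the fingers fully, or close them until they stop; grasp_force is the grip in N (None keeps the last).
- robot.sleep(seconds).
- robot.inverse_kinematics(position, orientation): joint angles nearest the present ones, or None.
- robot.state(): the state.
- get_image(name): name is "scene" or "top"; returns (picture, depth): 400x640x3 uint8, red, green, blue; 400x640 float32, m along the optical axis (not along the pixel's ray), 0 where there is no reading.
- camera_model(name): a dict with "intrinsics" (3x3 intrinsics, pixels), "rvec" (rotation vector, rad) and "tvec" (3), from world to camera coordinates, as OpenCV has them. Camera axes: x right, y down, z forward; pixel columns grow to the right and rows downward; lengths in m; the calibration is good to about 2 mm. A picture is of the moment at which its call begins. camera_model takes no time and is no camera call.
A pose or a line that the arm cannot do raises robot.MotionError and nothing moves.
- robot.hand_in(): hands the job in; it is judged then, once.
The state is a dict: "time_s": time; "joint_positions": joint angles; "dq": joint speeds; "joint_efforts": joint torques, N m; "eef_pos": TCP position; "orientation": TCP orientation; "wrist_force": force on the tool from outside, world axes, zero at the start; "torque": the same for the moment, N m; "gripper_width": opening from 0.0 (shut) to 1.0 (fully open); "grasp_force": force on a finger pad.
Only numpy, scipy, OpenCV 4.12 (cv2) and the standard library are available. Lean on these libraries where they do the work, as an engineer would, in place of code of your own. Each camera call takes 0.05 s, during which the arm holds its last target. There are 200 camera calls.

### The job

Pack the paints for transport: set the grey hold-down plate on the blue paint case, over the bottles, and press it down by its handle until you feel it snap into its catches, then stop pushing. Both ends must be clicked home so that it stays down when you let go; press gently, since a push of much over 25 N after the snap cracks the bottle caps, and leave the other things standing where they are.

Things in the scene. Friction and masses are not known exactly. Their poses are not given: they have to be found in the camera images.
- case_rim (a point): Centre of the open mouth of the blue paint case, level with its rim, 62 mm above the table. Set down loose, the plate rests on two green lifters, its top 12 mm above the rim. Clicked home, its top is anywhere from 1 to 14 mm below the rim: this differs each time, the resting plate does not show it, and only the feel of the push tells. Not clicked, it is lifted back up when let go.
- case: Blue paint case, fixed to the table: 118 mm along x, 212 mm along y (long), 62 mm high, 5 mm walls; origin under its centre. Inside: bottles, two sprung green lifters, rubber strips that stop the plate and, on the midline, two pairs of orange spring jaws 80 mm either side of the middle along y, open at the top, taking leg tips up to 4 mm off. Jaws and strips are set higher or lower each time, over 12 mm.
- plate_grip (a point): Centre of the black handle bar on the hold-down plate, 32 mm above the plate's top face. The bar is 20 mm wide (plate's x), 96 mm long (y) and 16 mm high, on two posts at y = +-40 mm, with 24 mm free below it. Pressed here the plate sinks level: 2 to 4 N to begin with, 11 to 17 N near the snap, which comes 11 to 23 mm down; there the force falls by 5 N or more, and 4 mm farther down it rises steeply on the strips.
- strips (a joint): How far the rubber strips under the plate are squashed, in m: about 0 until the plate meets them, 1 mm for every 20 N that they bear (the lifters bear 4 to 7 N besides); over 1.25 mm (25 N) is too much.
- plate: Loose grey hold-down plate, 0.2 kg, 96 mm along x, 190 mm along y (long), 6 mm thick; fits either way round with 6 mm free at its edges. Two arrow-headed legs, 80 mm either side of the middle along y, reach 35 mm below its underside (44 mm wide in x, 14 mm thick at the barb, pointed tips); it starts standing on them on the table, top face 41 mm up. Origin: mid-plate, level with the leg tips.
- plate_end_a (a point): Centre of the orange disc on the plate's top face above the leg at its +y end. If this end has stayed up it can be pressed here alone with closed fingers, with half the force.
- plate_end_b (a point): Centre of the orange disc on the plate's top face above the leg at its -y end; as the other end.
- paint_red: Bystander, leave alone: red paint bottle, 34 mm across, 75 mm high; origin under its centre.
- paint_green: Bystander, leave alone: green paint bottle, 34 mm across, 75 mm high; origin under its centre.
- paint_yellow: Bystander, leave alone: yellow paint bottle, 34 mm across, 75 mm high; origin under its centre.
- brush_pot: Bystander, leave alone: blue brush pot, 80 mm across, 85 mm high; origin under its centre.
- wash_bottle: Bystander, leave alone: white wash bottle, 60 mm across, 140 mm high; origin under its centre.
- figure: Bystander, leave alone: painted figure on a cork handle, 48 mm across, about 95 mm high; origin under its centre.
- paint_jar: Bystander, leave alone: glass paint jar, 56 mm across, 60 mm high; origin under its centre.

How it is judged:
By the outcome, as a careful person would: the job done as asked, in the order asked, and still so for the second after the job is handed in, with the robot touching nothing.
It also fails if it takes over 67 s, if anything falls off the work surface, if the arm or the gripper's body presses on something with over 40 N, if the wrist force passes 120 N, or if a joint passes its speed limit or range.

## Working session

There is one attempt and no reset: what is moved stays moved. The work goes in short steps, each a Python script; the robot and the scene stay as the last script left them, time stands still between calls to the robot, and variables do not carry over. Pictures are saved under pics/ and viewed, at most 10 in all, crops included, and the job is handed in when it is done.

```bash
mkdir -p pics; ls
python3 - <<'E'
from workcell import robot,get_image,camera_model
import cv2,numpy as np
for n in("scene","top"):
    p,d=get_image(n); cv2.imwrite(f"pics/{n}0.png",p[:,:,::-1]); np.save(f"pics/{n}0d.npy",d)
    m=camera_model(n); R=cv2.Rodrigues(np.array(m["rvec"],float))[0]
    print(n,m["intrinsics"],"cam at",-R.T@np.array(m["tvec"]).ravel(),R[2])
print(robot.state())
E
```

```text
pics
scene [[420.22187804   0.         321.56161606]
 [  0.         420.22187804 203.67770829]
 [  0.           0.           1.        ]] cam at [ 1.30626112 -0.02478951  0.89996943] [-0.65373526  0.01334366 -0.75660568]
top [[416.19554694   0.         319.2138097 ]
 [  0.         416.19554694 201.21418499]
 [  0.           0.           1.        ]] cam at [ 3.57274364e-01 -1.39747804e-03  1.41496522e+00] [ 0.18811309  0.01456322 -0.9820394 ]
{'time_s': 0.1, 'joint_positions': array([65.1047607 , 17.85744985,  0.8015443 , 86.68303441, -0.25024103,
       75.58337293, -1.56057375]), 'dq': array([ 0.03180242, -0.03851057, -0.02638425, -0.22508237, -0.07827813,
       -0.12566354, -0.01066387]), 'joint_efforts': array([ 8.75195274e-04, -3.80855048e+01,  1.46651845e-01, -2.31243074e+01,
        1.22899315e-02,  8.11344566e-03,  8.23556434e-06]), 'eef_pos': array([ 0.21028439, -0.50751023,  0.23031255]), 'orientation': array([[ 9.23819956e-01,  3.82826112e-01, -9.25725959e-04],
       [ 3.82827212e-01, -9.23817968e-01,  1.92017129e-03],
       [-1.20110564e-04, -2.12828565e-03, -9.99997728e-01]]), 'wrist_force': array([ 0.23782768,  0.25102432, -0.07484153]), 'torque': array([-0.01331113,  0.009395  , -0.03109539]), 'grasp_force': 0.0, 'gripper_width': 1.0004544213537492}
```

View pics/top0.png

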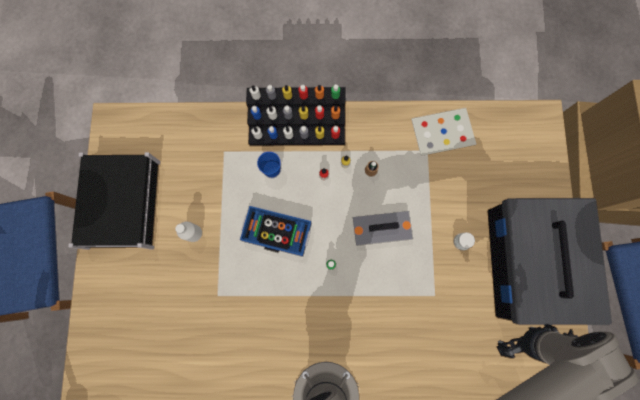

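View pics/scene0.png

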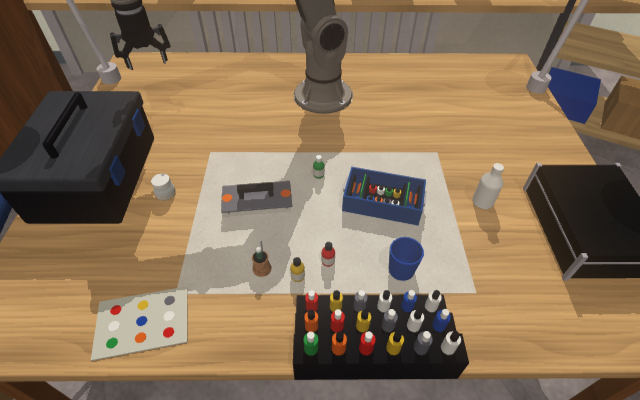

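The top view shows the blue case around (276,232). The grey plate is around (383,227), with orange discs near (359,231) and (407,225) and a black handle between them. The green bottle at (331,264) stands between case and plate. The scene view agrees: plate at (257,195), case at (385,195).

```bash
cat > h.py <<'E'
from workcell import robot,get_image,camera_model
import cv2,numpy as np
def cam(n):
    m=camera_model(n); return np.array(m["intrinsics"]),cv2.Rodrigues(np.array(m["rvec"],float))[0],np.array(m["tvec"],float).ravel()
def ray(n,uv,z):
    K,R,t=cam(n); uv=np.atleast_2d(uv).astype(float); c=-R.T@t
    d=np.c_[uv,np.ones(len(uv))]@np.linalg.inv(K).T@R
    return c+d*((z-c[2])/d[:,2])[:,None]
def cloud(n,d):
    K,R,t=cam(n); v,u=np.mgrid[:400,:640]; p=np.stack([u,v,np.ones_like(u)],-1)@np.linalg.inv(K).T*d[...,None]
    return (p-t)@R
def blobs(mask,mina):
    k,_,s,c=cv2.connectedComponentsWithStats(mask.astype(np.uint8))
    return [(c[i],s[i,4]) for i in range(1,k) if s[i,4]>=mina]
def hsv(p): return [x.astype(int) for x in cv2.split(cv2.cvtColor(p,cv2.COLOR_RGB2HSV))]
def rect(xy):
    (c,s,a)=cv2.minAreaRect((xy*1000).astype(np.float32)); b=cv2.boxPoints((c,s,a)); e=[b[1]-b[0],b[2]-b[1]]
    e=max(e,key=np.linalg.norm); return np.array(c)/1000,s,np.degrees(np.arctan2(e[1],e[0]))%180
E
cat > m.py <<'E'
from h import *
for n in("top","scene"):
    p,d=get_image(n); h,s,v=hsv(p); P=cloud(n,d); Z=P[...,2]; X=P[...,0];Y=P[...,1]
    ws=(d>0)&(X>.3)&(X<.72)&(abs(Y)<.35)
    print(n,"table z",np.median(Z[ws]))
    for c,a in blobs((h<16)&(s>150)&(v>120)&ws,12): print(" orange",c.round(1),a,ray(n,c,.041)[0].round(4),"z",Z[int(c[1]),int(c[0])].round(4))
    dk=(v<60)&(s<120)&ws&(Z>.05)
    for c,a in blobs(dk,40): print(" dark",c.round(1),a,ray(n,c,.081)[0].round(4))
    lab=cv2.connectedComponentsWithStats(((h>95)&(h<125)&(s>110)&ws).astype(np.uint8))
    for i in range(1,lab[0]):
        if lab[2][i,4]<150: continue
        m=(lab[1]==i)&(Z>.052)&(Z<.072); vv,uu=np.nonzero(m)
        if m.sum()<50: continue
        print(" blue",lab[3][i].round(),lab[2][i,4],"rim rect by ray",rect(ray(n,np.c_[uu,vv],.062)[:,:2]),"cloud",rect(P[m][:,:2]))
    o=ws&(Z>.025)
    for c,a in blobs(o,15):
        print(" obj",c.round(),a,P[int(c[1]),int(c[0])].round(3))
    m=ws&(Z>.034)&(Z<.049)&(s<80)&(Y<0)
    l=cv2.connectedComponentsWithStats(m.astype(np.uint8)); i=1+np.argmax(l[2][1:,4]); vv,uu=np.nonzero(l[1]==i); print(" plate",rect(ray(n,np.c_[uu,vv],.041)[:,:2]))
E
python3 m.py
```

```text
top table z 0.002481024564006887
 orange [323.6 174.2] 31 [0.7142 0.004  0.041 ] z 0.0529
 orange [250.4 224.4] 16 [0.5426 0.2484 0.041 ] z 0.0466
 orange [255. 225.] 13 [0.5405 0.2331 0.041 ] z 0.052
 orange [281.1 225.7] 28 [0.5379 0.1459 0.041 ] z 0.0407
 orange [406.1 224.9] 42 [ 0.5394 -0.269   0.041 ] z 0.0408
 orange [358.2 230. ] 47 [ 0.5228 -0.11    0.041 ] z 0.0489
 orange [296.6 236.4] 17 [0.5023 0.094  0.041 ] z 0.0435
 orange [284.9 240.3] 23 [0.4893 0.1325 0.041 ] z 0.0379
 dark [383.2 226.3] 166 [ 0.5298 -0.1874  0.081 ]
 blue [275. 230.] 905 rim rect by ray (array([0.5191792 , 0.16247415]), (211.07427978515625, 116.608154296875), np.float32(75.715256)) cloud (array([0.51942688, 0.16229086]), (211.73037719726562, 116.48005676269531), np.float32(75.52807))
 obj [271. 174.] 69 [0.706 0.18  0.089]
 obj [324. 174.] 70 [0.712 0.006 0.053]
 obj [273. 230.] 768 [0.526 0.175 0.019]
 obj [382. 228.] 1653 [ 0.524 -0.184  0.08 ]
 obj [275. 231.] 582 [0.526 0.172 0.02 ]
 obj [297. 236.] 29 [0.503 0.093 0.041]
 obj [331. 264.] 89 [ 0.41  -0.016  0.08 ]
 plate (array([ 0.52967078, -
[... 695 characters left out ...]
5518)) cloud (array([0.52572473, 0.1627675 ]), (211.1697998046875, 115.03333282470703), np.float32(76.66296))
 blue [403. 247.] 376 rim rect by ray (array([0.71216443, 0.189284  ]), (50.33169937133789, 23.82080078125), np.float32(89.89592)) cloud (array([0.71323804, 0.18859805]), (47.12485122680664, 13.1347017288208), np.float32(89.75422))
 obj [318. 165.] 159 [ 0.422 -0.019  0.053]
 obj [385. 193.] 2487 [0.497 0.17  0.015]
 obj [256. 196.] 1843 [ 0.533 -0.192  0.037]
 obj [358. 187.] 27 [0.504 0.093 0.042]
 obj [410. 197.] 29 [0.545 0.232 0.046]
 obj [404. 245.] 321 [0.711 0.189 0.056]
 plate (array([ 0.53494867, -0.18869269]), (98.37516784667969, 189.29049682617188), np.float32(96.268234))
```

```bash
cat >> h.py <<'E'
def down(a):  # tool pointing down, tool y along world angle a (deg)
    y=np.array([np.cos(np.radians(a)),np.sin(np.radians(a)),0]); z=np.array([0,0,-1.]); return np.c_[np.cross(y,z),y,z]
def st(*a):
    s=robot.state(); print(*a,"t",round(s["time_s"],2),"p",s["eef_pos"].round(4),"F",s["wrist_force"].round(1),"T",s["torque"].round(2),"w",round(s["gripper_width"],3),"g",round(s["grasp_force"],1)); return s
E
python3 - <<'E'
from h import *
for a in (6.1,186.1):
    for p,b in (([.532,-.1893,.16],a),([.532,-.1893,.054],a),([.522,.163,.2],a-20.2),([.522,.163,.06],a-20.2)):
        q=robot.inverse_kinematics(p,down(b)); print(a,p,None if q is None else np.round(q,1))
E
```

```text
6.1 [0.532, -0.1893, 0.16] [ 36.7  24.5 -26.   89.8  11.3  68.2  14.6]
6.1 [0.532, -0.1893, 0.054] [ 37.3  31.4 -27.   96.7  16.6  55.9  10.4]
6.1 [0.522, 0.163, 0.2] [ 20.6  28.8 -57.5  88.6  24.7  76.3 -53.7]
6.1 [0.522, 0.163, 0.06] [ 17.9  37.4 -53.3  98.7  33.7  61.4 -60.8]
186.1 [0.532, -0.1893, 0.16] [  18.2   22.3   -0.5   90.6    0.2   67.1 -156.2]
186.1 [0.532, -0.1893, 0.054] [  15.9   28.6    2.6   97.6   -1.6   53.9 -154.7]
186.1 [0.522, 0.163, 0.2] [ 22.7  30.6 -61.6  88.5  27.3  77.4 124.2]
186.1 [0.522, 0.163, 0.06] [ 22.2  41.8 -61.8  98.5  40.4  65.  114.1]
```

Run:
```python
from h import *
robot.move_l([.25,-.45,.29],max_speed=.3)
robot.move_to([.532,-.1893,.16],down(6.1)); st("above")
robot.move_l([.532,-.1893,.055],max_speed=.1,threshold=8); st("down")
robot.clamp(80); s=st("clamp")
robot.move_l([.532,-.1893,.19],max_speed=.12); robot.sleep(.3); st("lift")
for n in("top","scene"):
    p,d=get_image(n); cv2.imwrite(f"pics/{n}1.png",p[:,:,::-1])
a=cv2.imread("pics/top1.png")[150:320,180:500];b=cv2.imread("pics/scene1.png")[90:260,180:500]
cv2.imwrite("pics/both1.png",cv2.resize(np.vstack([a,b]),None,fx=1.7,fy=1.7))
```

```text
above t 2.16 p [ 0.5314 -0.1922  0.1604] F [0.1 0.1 0.4] T [ 0.   -0.03  0.02] w 0.995 g 0.0
down t 3.36 p [ 0.5327 -0.1895  0.0558] F [0.2 0.1 0.8] T [0.01 0.01 0.04] w 1.0 g 0.0
clamp t 3.98 p [ 0.5319 -0.1894  0.0553] F [-1.2 -0.7  3.1] T [ 0.06  0.26 -0.  ] w 0.222 g 78.2
lift t 5.55 p [ 0.5318 -0.1892  0.1896] F [ 0.2 -0.5 -2.9] T [0.   0.   0.01] w 0.224 g 78.1
```

View pics/both1.png

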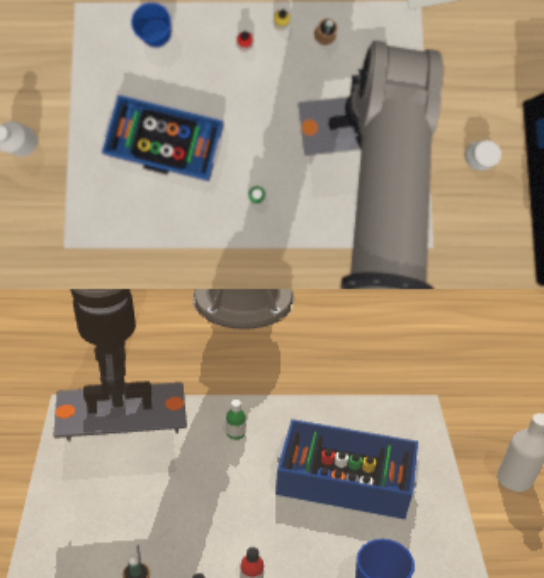

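The plate is held level, with both discs visible in the scene view (crop 65,411 and 175,404). The case is unobstructed. Next I'll measure the plate's offset in the hand and refine the case centre from its jaws and rim.

Run:
```python
from h import *
p=cv2.imread("pics/scene1.png")[:,:,::-1].copy(); h,s,v=hsv(p)
for c,a in blobs((h<16)&(s>150)&(v>90),15):
    if 200<c[0]<300 and 140<c[1]<180: print("disc",c,a,ray("scene",c,.1753)[0].round(4))
p2=cv2.imread("pics/top1.png")[:,:,::-1].copy(); h2,s2,v2=hsv(p2)
for c,a in blobs((h2<16)&(s2>150)&(v2>90),8):
    if 340<c[0]<420 and 200<c[1]<250: print("disc top",c,a,ray("top",c,.1753)[0].round(4))
# triangulate jaws (pair members) and rim corners
def tri(u,w):
    a,b=[cam(n) for n in("top","scene")]
    X=cv2.triangulatePoints(a[0]@np.c_[a[1],a[2]],b[0]@np.c_[b[1],b[2]],np.float64(u).reshape(2,1),np.float64(w).reshape(2,1)); return (X[:3]/X[3]).ravel()
for n,P,(H,S,V),x0,x1,y0,y1 in(("top",p2,(h2,s2,v2),240,315,205,256),("scene",p,(h,s,v),340,430,165,225)):
    m=np.zeros((400,640),bool); m[y0:y1,x0:x1]=True
    for c,a in blobs((H<16)&(S>130)&(V>80)&m,8): print(n,"orange",c.round(1),a)
    b=((H>95)&(H<125)&(S>110)&m).astype(np.uint8)
    cs=max(cv2.findContours(b,0,2)[0],key=cv2.contourArea); q=cv2.approxPolyDP(cv2.convexHull(cs),4,True)[:,0]; print(n,"hull",q.tolist(),ray(n,q,.062)[:,:2].round(4).tolist())
```

```text
disc [282.32307692 156.84615385] 65 [ 0.5242 -0.1095  0.1753]
disc [218.08571429 161.58571429] 70 [ 0.5418 -0.2681  0.1753]
disc top [361.61111111 224.61111111] 54 [ 0.5229 -0.11    0.1753]
top orange [250.4 224.2] 28
top orange [254.7 225.7] 14
top orange [281.  225.5] 45
top orange [296.6 236.4] 20
top orange [301.  237.5] 12
top orange [285.  240.1] 33
top hull [[249, 207], [309, 221], [302, 254], [241, 239]] [[0.5977, 0.2511], [0.5504, 0.0522], [0.4428, 0.0744], [0.4918, 0.274]]
scene orange [353.3 187. ] 21
scene orange [358.2 187.6] 24
scene orange [372.2 189.2] 49
scene orange [410.1 197. ] 26
scene orange [415.1 198.6] 22
scene orange [375.7 198.2] 9
scene orange [381.2 199.5] 11
scene hull [[351, 168], [425, 180], [421, 210], [344, 196]] [[0.448, 0.075], [0.4953, 0.2783], [0.6041, 0.2493], [0.555, 0.0504]]
```

Run:
```python
from h import *
a,b=[cam(n) for n in("top","scene")]
U=np.array([[252.55,224.95],[298.8,236.95],[250.4,224.2],[254.7,225.7],[296.6,236.4],[301,237.5]]).T; W=np.array([[412.6,197.8],[355.75,187.3],[415.1,198.6],[410.1,197],[358.2,187.6],[353.3,187]]).T
X=cv2.triangulatePoints(a[0]@np.c_[a[1],a[2]],b[0]@np.c_[b[1],b[2]],U,W); X=(X[:3]/X[3]).T; print(X.round(4)); d=X[0]-X[1]; print("mid",X[:2].mean(0),np.linalg.norm(d),np.degrees(np.arctan2(d[1],d[0])))
p=cv2.imread("pics/scene1.png"); q=cv2.imread("pics/top1.png")
def dr(im,n,c,yaw):
    K,R,t=cam(n); r=np.radians(yaw); y=np.array([np.cos(r),np.sin(r)]); x=np.array([y[1],-y[0]])
    P=np.array([[*(np.array(c)+sx*.059*x+sy*.106*y),.062] for sx,sy in((1,1),(1,-1),(-1,-1),(-1,1))]); 
    im=cv2.resize(im,None,fx=4,fy=4,interpolation=2); uv=cv2.projectPoints(P,cv2.Rodrigues(R)[0],t,K,None)[0].reshape(-1,2); cv2.polylines(im,[((uv+.5)*4).astype(int)],True,(0,255,255),1); return im
A=dr(q,"top",(.522,.163),75.8)[4*200:4*260,4*230:4*325]; B=dr(p,"scene",(.522,.163),75.8)[4*160:4*230,4*337:4*432]
cv2.imwrite("pics/chk.png",np.vstack([A,B]))
```

```text
[[0.5409 0.2413 0.0389]
 [0.5006 0.0869 0.0379]
 [0.5434 0.2482 0.0384]
 [0.5384 0.2343 0.0393]
 [0.5024 0.0939 0.0385]
 [0.4988 0.0799 0.0372]]
mid [0.52074795 0.16409082 0.03837621] 0.15954271260922284 75.37118501689595
```

View pics/chk.png

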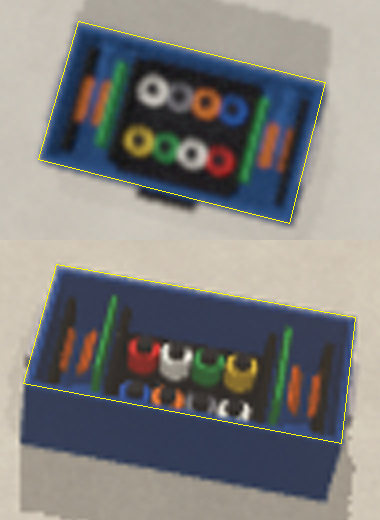

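The drawn rim outline at (0.522, 0.163), yaw 75.8°, fits the case in both views. The jaws triangulate 159.5 mm apart, against 160 mm expected. The plate sits centred in the hand, so I'll carry it over and lower it onto the lifters.

Run:
```python
from h import *
C=[.522,.1633]
robot.move_l([*C,.19],max_speed=.15,rot=down(-14.5)); robot.sleep(.2); st("over")
robot.move_l([*C,.12],max_speed=.1); robot.sleep(.2);st("hover")
r=robot.move_l([*C,.086],max_speed=.03,threshold=3); st("low",r)
p,d=get_image("scene"); cv2.imwrite("pics/s2.png",cv2.resize(p[140:240,320:450,::-1],None,fx=5,fy=5))
h,s,v=hsv(p); z=robot.state()["eef_pos"][2]-.0553+.041
for c,a in blobs((h<16)&(s>150)&(v>90),20):
    if 320<c[0]<450 and 140<c[1]<220: print("disc",c,a,ray("scene",c,z)[0].round(4))
```

```text
over t 8.35 p [0.5221 0.1629 0.19  ] F [-0.4  1.3 -2.3] T [ 0.03 -0.01 -0.1 ] w 0.22 g 78.1
hover t 9.4 p [0.5226 0.1635 0.1208] F [ 0.8  0.  -2.6] T [ 0.01 -0.05  0.02] w 0.221 g 78.1
low True t 10.41 p [0.5216 0.1631 0.087 ] F [1.  0.1 2. ] T [ 0.03 -0.28 -0.  ] w 0.22 g 78.6
disc [356.27777778 179.16666667] 54 [0.5025 0.0858 0.0726]
disc [414.8245614  189.98245614] 57 [0.5428 0.2407 0.0726]
```

View pics/s2.png

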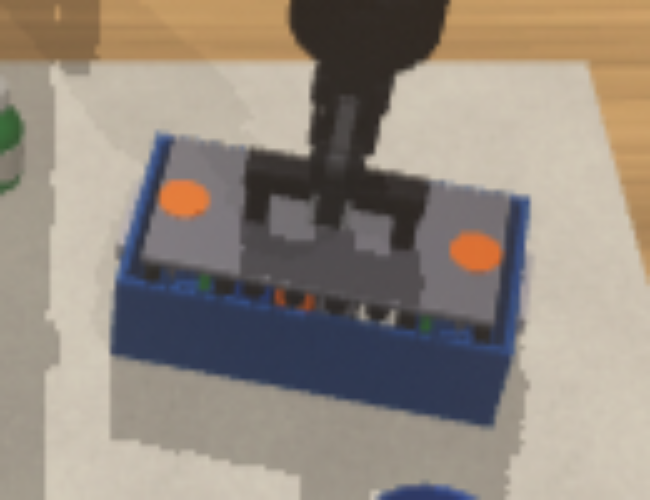

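The plate rests centred on its lifters inside the rim: discs at crop (184,198) and (475,252), even gaps, centre (0.5226, 0.1632). I'll press in half-millimetre steps and watch the force.

Run:
```python
from h import *
C=[.522,.1633]; z=.0865; pk=0; L=[]
while z>.060:
    robot.move_l([*C,z],max_speed=.006); robot.sleep(.06)
    s=robot.state(); F=s["wrist_force"][2]; L.append((round(z*1e3,1),round(s["eef_pos"][2]*1e3,1),round(F,1),s["torque"].round(2)[:2].tolist()))
    pk=max(pk,F)
    if F>21 or (pk>8 and F<pk-3.5): break
    z-=.0005
for l in L: print(*l)
st("end")
```

```text
86.5 86.4 1.4 [-0.02, -0.02]
86.0 85.9 2.6 [0.05, 0.09]
85.5 85.4 1.6 [0.1, 0.1]
85.0 85.0 2.5 [0.2, 0.1]
84.5 84.6 4.2 [0.19, 0.19]
84.0 84.4 5.4 [0.11, 0.3]
83.5 84.2 7.0 [0.07, 0.41]
83.0 83.9 7.6 [0.08, 0.5]
82.5 83.5 7.8 [-0.0, 0.51]
82.0 83.1 7.9 [0.03, 0.56]
81.5 82.7 9.3 [-0.01, 0.56]
81.0 82.3 9.3 [-0.02, 0.66]
80.5 81.9 9.5 [-0.02, 0.62]
80.0 81.5 10.2 [-0.04, 0.65]
79.5 81.1 10.0 [-0.05, 0.62]
79.0 80.6 11.3 [-0.01, 0.64]
78.5 80.2 10.8 [-0.09, 0.66]
78.0 79.8 12.0 [-0.14, 0.73]
77.5 79.4 12.5 [-0.09, 0.72]
77.0 79.0 11.9 [-0.1, 0.75]
76.5 78.5 12.2 [-0.09, 0.74]
76.0 78.1 13.2 [-0.11, 0.72]
75.5 77.7 13.3 [-0.12, 0.78]
75.0 77.3 13.5 [-0.15, 0.81]
74.5 76.9 13.9 [-0.15, 0.84]
74.0 76.5 15.1 [-0.22, 0.81]
73.5 76.1 15.1 [-0.18, 0.85]
73.0 75.7 15.7 [-0.17, 0.81]
72.5 75.3 16.2 [-0.17, 0.89]
72.0 74.8 15.9 [-0.22, 0.87]
71.5 73.4 10.2 [-0.38, 0.39]
end t 20.28 p [0.5233 0.1639 0.0734] F [-0.8  1.2 10.2] T [-0.38  0.39  0.03] w 0.218 g 80.3
```

The snap came at 14.5 mm down, with the force falling from 16 to 10 N. I'll take a few very small steps to check that the force stays low, meaning both ends are through, and then let go.

Run:
```python
from h import *
C=[.522,.1633]; z=.0715
for i in range(6):
    robot.sleep(.06); s=robot.state(); F=s["wrist_force"][2]; print(round(z*1e3,2),s["eef_pos"][2].round(5),F.round(1),s["torque"].round(2)[:2])
    if F>15: break
    z-=.0003; robot.move_l([*C,z],max_speed=.006)
st("x")
```

```text
71.5 0.07336 10.7 [-0.35  0.33]
71.2 0.07166 2.7 [ 0.1  -0.26]
70.9 0.07118 3.8 [ 0.22 -0.7 ]
70.6 0.0709 4.3 [ 0.22 -0.92]
70.3 0.07035 4.6 [ 0.09 -0.97]
70.0 0.07008 4.5 [-0.03 -1.01]
x t 22.13 p [0.5222 0.163  0.0699] F [ 4.1 -0.9  5.1] T [-0.08 -0.98  0.03] w 0.214 g 83.5
```

A second click took the force from 10.7 to 2.7 N, so both ends are in. Now I'll release and retreat, then look.

Run:
```python
from h import *
robot.release(); st("rel")
robot.move_l([.522,.1633,.20],max_speed=.1); robot.move_to([.42,-.20,.30],down(6.1)); robot.sleep(.5); st("up")
p,d=get_image("scene"); P=cloud("scene",d); cv2.imwrite("pics/s3.png",cv2.resize(p[120:300,180:480,::-1],None,fx=2.6,fy=2.6))
pt,dt=get_image("top"); Pt=cloud("top",dt)
for n,p_,P_ in(("scene",p,P),("top",pt,Pt)):
    h,s,v=hsv(p_)
    for c,a in blobs((h<16)&(s>150)&(v>90)&(P_[...,0]>.4)&(P_[...,0]<.62)&(P_[...,1]>.05)&(P_[...,1]<.28),15):
        m=np.hypot(*(np.indices((400,640))[::-1]-c[:,None,None]))<3; print(n,c.round(1),a,"med",np.median(P_[m],0).round(4),"ray",ray(n,c,.057)[0].round(4))
    m=(P_[...,2]>.05)&(abs(P_[...,0]-.522)<.1)&(abs(P_[...,1]-.163)<.11)&(h>95)&(h<125)&(s>110); print("rim z",np.percentile(P_[m][:,2],80).round(4))
```

```text
rel t 22.79 p [0.5218 0.1633 0.0696] F [-0.3 -0.7  0.2] T [-0.01  0.    0.01] w 0.999 g 0.0
up t 26.19 p [ 0.4201 -0.1999  0.3   ] F [-0.   0.4 -0.5] T [ 0.    0.03 -0.02] w 1.001 g 0.0
scene [355.6 183. ] 54 med [0.5047 0.085  0.0587] ray [0.5023 0.0852 0.057 ]
scene [413.7 193.7] 59 med [0.5429 0.2393 0.0588] ray [0.5423 0.2406 0.057 ]
rim z 0.0624
top [251.8 223.9] 44 med [0.5417 0.2399 0.0602] ray [0.5421 0.241  0.057 ]
top [298.9 235.8] 46 med [0.5019 0.0848 0.0593] ray [0.5024 0.0853 0.057 ]
rim z 0.0647
```

View pics/s3.png

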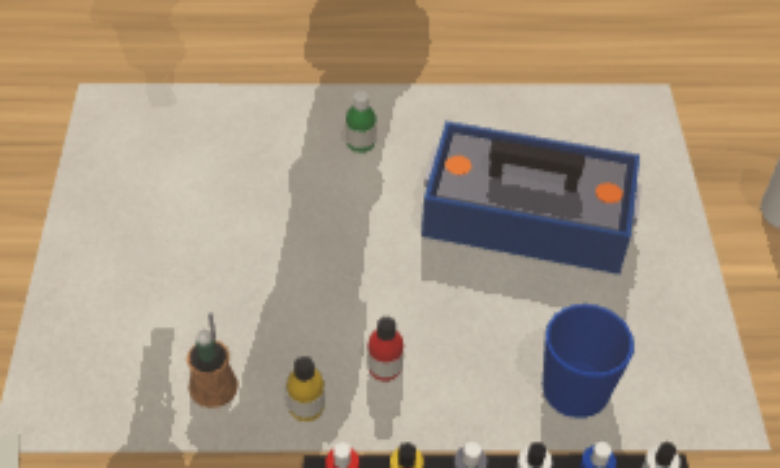

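Both ends sit level about 4–5 mm below the rim (discs at crop 458,165 and 609,192). The plate stays down with the arm away, and the bystanders in view are standing where they were.

```bash
python3 -c "
from workcell import robot
print(robot.hand_in())"
```

```text
the job is handed in; nothing more can be done
None
```

The plate is clicked home at both ends (peak push about 16 N) and stayed down, level and about 4–5 mm below the rim, after I let go; the job is handed in at about 26 s of the 67 s limit.

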